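# Shut the recipe box and slide it home into the organiser

## Robot

A 6-joint arm with a two-finger parallel gripper is mounted at the origin on a cart in front of the work surface, level with it; the furniture and walls round the work are solid. World frame = base frame: x ahead of the robot, y to its left, z up, the work surface at z = 0. Lengths are in m, angles in rad, forces in N, time in s.
With the tool pointing down it reaches from about 0.3 to 0.85 m from the base axis. Payload 5.4 kg.
Tool frame: the origin (TCP) lies midway between the tips of the shut fingers; the grasp point (between the pads) lies 19 mm behind it; z points along the fingers, y is the line along which they close (so a half turn about z gives the same grasp; the last joint's range is limited). The gripper opens to 85 mm and grips with 20 to 120 N. Pads are 22 mm wide; open, the fingers measure 114 mm over their backs; the gripper's body (76 mm by 85 mm) begins 54 mm behind the grasp point. The pads swing forward as they close: fully open they stand 13 mm farther back than shut.
Start: joints at [-1.555, 0.158, 1.597, -0, 1.386, -0.21], TCP at [0.129, -0.56, 0.231] pointing down, gripper open.
Joint ranges: [-2.91, 2.91], [-0.94, 2.29], [0.18, 2.7], [-1.29, 4.43], [0.17, 2.64], [-3, 3]. Speed limits (rad/s): [2.57, 2.57, 3.14, 3.14, 3.14, 3.14].

## Interface

Orientations are given as a unit quaternion [w, x, y, z].
In Python, from workcell import * gives the robot as it stands. Calls block until the motion is done:
- goto(position, orientation): joint-space move of the TCP to a pose.
- move_straight(position, frame=None, vel=0.15, threshold=None): straight line of the TCP; frame=None keeps the orientation; vel is the mean speed in m/s. With threshold (N) it stops when the force on the tool has changed by that much, and returns True; else False.
- goto_joints(angles): joint-space move.
- grip(opening, grasp_force=None): finger opening in m; grasp_force is the grip in N (None keeps the last); returns when the fingers have stopped.
- hold(seconds).
- ik(position, orientation): joint angles nearest the present ones, or None.
- get_state(): the state.
- snapshot(name): name is "side" or "top" or "wrist"; returns a dict with "img" (480x640x3 uint8, red, green, blue), "z_map" (480x640 float32, m along the optical axis (not along the pixel's ray), 0 where there is no reading), "fx", "fy", "cx", "cy" (pixels), "view" (4x4, takes a point from world to camera coordinates). Camera axes: x right, y down, z forward; pixel columns grow to the right and rows downward; lengths in m; the calibration is good to about 2 mm. A picture is of the moment at which its call begins.
A pose or a line that the arm cannot do raises IKError and nothing moves.
- close_job(): hands the job in; it is judged then, once.
Trained networks look in a picture, given as the dict that the camera call returned (one of the last four; its "shot" number tells which), for a name from the list of things; names that differ only in an ending like _2 or _b are one class to them, and where a whole thing is asked for, a point or a joint stands for the part that bears it (a point fixed in the world has none). Each returns a list of dicts, best first, with "score" (0 to 1); they miss things now and then, are a little off and sometimes report something else, mostly with a low value. They report only what shows in the picture. A call takes as long as a camera call. They do not tell look-alikes from the thing itself.
- silhouettes(picture, thing): "mask" (480x640 bool, what is visible of it) and "box" ([centre column, centre row, width, height] in pixels, round what is visible of it).
- tip_of(picture, thing): "centre" ([column, row] in pixels: a listed point, or the origin of a listed thing).
The state is a dict: "clock": time; "q": joint angles; "qd": joint speeds; "tau": joint torques, N m; "position": TCP position; "orientation": TCP orientation; "wrist_force": force on the tool from outside, world axes, zero at the start; "ft_torque": the same for the moment, N m; "gripper_width": finger opening in m; "gripper_force": force on a finger pad.
Only numpy, scipy, OpenCV 4.12 (cv2) and the standard library are available. Lean on these libraries where they do the work, as an engineer would, in place of code of your own. Each camera call takes 0.05 s, during which the arm holds its last target. There are 200 camera calls.

## Task

Put the recipe box away by pushing with the fingertips, without picking it up: first tip its open lid shut, while the box still stands out on the worktop, because tipped back it would foul the organiser's brass rail. Then push the box along the worktop into line with the wide empty bay of the wooden organiser and on in, until its back stands squarely against the back rail. The box is never lifted or tipped, and the other things on the worktop stay where they are.

Things in the scene. Friction and masses are not known exactly. Their poses are not given: they have to be found in the camera images.
- recipe_box: walnut recipe-card box, loose, about 0.42 kg, 68 mm front to back, 150 mm wide, 90 mm high with its lid shut. Origin on its underside; own x points to its back (hinge side), y along its width, z up. Walls at x = -31 mm (front), +37 mm (back), y = -75 and +75 mm, 78 mm high. It starts out on the worktop in front of the organiser, turned up to 0.35 rad.
- recipe_box_lid (a joint): angle of the box's lid, rad: 0 = shut, 1.83 = tipped fully back; starts nearly so, leaning back behind the box. Hinge along the box's y at x = +41 mm, 79 mm up. The lid is a flat board 9 mm thick, 150 mm wide. The hinge is damped: once pushed forward past upright (below 1.5) the lid sinks shut by itself in about 5 s and stays shut; pushed fast (0.08 m/s at its edge) it drags the box over.
- lid_edge (a point): middle of the lid's free (front) edge, on its top face, which looks backwards while the lid is tipped back; 72 mm from the hinge. Starts about 150 mm above the worktop, some 60 mm behind the box's origin. A brass knob sticks out 14 mm beyond this edge (with the lid shut: to box x = -44 mm, at heights of 77 to 90 mm).
- organiser: low oak organiser, fixed, without a floor, open to its front: a back rail 72 mm high and three cheeks 12 mm thick, 60 mm high, reaching 56 mm forward of it to round noses. Origin at worktop height on the back rail's front face, in the middle of the wide bay; own x points to its back, y to the left along the rail. It stands turned by up to 0.14 rad.
- bay_mouth (a point): middle of the wide bay's mouth, between the noses of its cheeks, at worktop height: organiser x = -56 mm, y = 0. The bay is 159 mm wide (y = -79.5 to +79.5 mm), for the 150 mm box. To its right is the smaller bay with two spice jars (y = -91.5 to -209.5 mm). With the box home its origin is at organiser x = -37 mm, y = 0, its front wall 12 mm proud of the noses.
- gallery (a point): middle, above the wide bay, of the thin brass rail (7 mm thick) that runs along over the organiser's back rail, 106 mm above the worktop, at organiser x = +7 mm.
- spice_jar_a: square spice jar with a black cap, 46x46x97 mm, standing in the organiser's smaller bay, nearer the wide bay; origin at the centre of its underside. Leave it alone.
- spice_jar_b: square spice jar with a black cap, 46x46x97 mm, standing in the organiser's smaller bay, farther from the wide bay; origin at the centre of its underside. Leave it alone.
- pepper_mill: turned wooden pepper mill, 50 mm across and 148 mm high, left of the organiser; origin at the centre of its underside. Leave it alone.
- ramekin: white fluted ramekin, 103 mm across and 52 mm high, on the right; origin at the centre of its underside. Leave it alone.
- pinch_bowl: small white bowl, 68 mm across and 28 mm high, on the left; origin at the centre of its underside. Leave it alone.
- kitchen_timer: round kitchen timer with a black dial on a white base, 64 mm across and 58 mm high, on the right; origin at the centre of its underside. Leave it alone.
- label_roll: roll of brown paper labels lying flat, 62 mm across and 24 mm high, near the front edge on the right; origin at the centre of its underside. Leave it alone.
Not all that is in view belongs to the job. What is shaped like the recipe_box but pink is not meant.

How it is judged:
On the way:
1. the lid is shut while the box still stands in front of the bay (value of joint recipe_box_lid below 0.06 rad and x of recipe_box in the frame of organiser below -0.06 m), for 0.2 s.
At the end, for the whole second after the job is handed in: The box stands flat and still in the wide bay, its back within 4 mm of the back rail, within 7 mm of the bay's middle and square to the rail within 0.035 rad (2 degrees), with its lid shut (under 0.06 rad) (x of recipe_box in the frame of organiser between -0.041 and -0.033 m and y of recipe_box in the frame of organiser between -0.007 and 0.007 m and angle between the x axis of recipe_box and the x axis of organiser, either way round below 0.035 rad and value of joint recipe_box_lid below 0.06 rad and height (world z) of recipe_box below 0.004 m and angle between recipe_box's own z axis and vertical below 0.03 rad and linear speed of recipe_box below 0.02 m/s); the robot touches nothing.
It fails at once if the recipe box is lifted off the worktop (over 10 mm) (height (world z) of recipe_box above 0.01 m).
It fails at once if the recipe box is tipped (over 0.15 rad) (angle between recipe_box's own z axis and vertical above 0.15 rad).
It fails at once if another thing on the worktop is moved (over 15 mm) (distance of any of spice_jar_a, spice_jar_b, pepper_mill, ramekin, pinch_bowl, kitchen_timer, label_roll from where it was at the start of the episode above 0.015 m).
It also fails if it takes over 72 s, if anything falls off the work surface, if the arm or the gripper's body presses on something with over 40 N, if the wrist force passes 120 N, or if a joint passes its speed limit or range.

## Working session

There is one attempt and no reset: what is moved stays moved. The work goes in short steps, each a Python script; the robot and the scene stay as the last script left them, time stands still between calls to the robot, and variables do not carry over. Pictures are saved under pics/ and viewed, at most 10 in all, crops included, and the job is handed in when it is done.

```bash
ls; mkdir -p pics
cat > h.py <<'E'
from workcell import *
import numpy as np, cv2
def world(p,mask):
    r,c=np.nonzero(mask&(p["z_map"]>0)); z=p["z_map"][r,c]
    P=np.stack([(c-p["cx"])/p["fx"]*z,(r-p["cy"])/p["fy"]*z,z,np.ones_like(z)])
    return (np.linalg.inv(p["view"])@P)[:3].T
def pix(p,c):
    m=np.zeros((480,640),bool); c=np.round(c).astype(int); m[c[1]-1:c[1]+2,c[0]-1:c[0]+2]=1
    return np.median(world(p,m),0)
def save(p,n): cv2.imwrite(f"pics/{n}.png",p["img"][:,:,::-1])
E
python3 - <<'E'
from h import *
np.set_printoptions(precision=4,suppress=True)
for v in ("top","side"):
    p=snapshot(v); save(p,v+"0")
    print(v,np.linalg.inv(p["view"])[:3,3],p["fx"])
    for t in ("recipe_box","organiser"):
        for d in silhouettes(p,t)[:3]:
            w=world(p,d["mask"]); print(t,d["score"],d["box"],np.percentile(w,[2,50,98],axis=0).round(3).tolist())
    for t in ("recipe_box","lid_edge","organiser","bay_mouth","gallery"):
        for d in tip_of(p,t)[:2]: print(t,d["score"],d["centre"],pix(p,d["centre"]))
E
```

```text
pics
top [ 0.4552 -0.0317  1.4711] 529.0170131332341
recipe_box 0.97 [284.6, 259.4, 64.2, 55.3] [[0.464, -0.031, -0.001], [0.525, 0.042, 0.067], [0.579, 0.117, 0.151]]
recipe_box 0.87 [354.2, 302.9, 40.4, 57.6] [[0.343, -0.181, 0.019], [0.415, -0.14, 0.088], [0.485, -0.101, 0.094]]
organiser 0.73 [324.3, 205.9, 18.8, 21.0] [[0.649, -0.083, 0.025], [0.667, -0.059, 0.097], [0.693, -0.038, 0.103]]
organiser 0.63 [301.5, 203.2, 121.8, 37.2] [[0.647, -0.158, -0.002], [0.7, -0.003, 0.068], [0.727, 0.157, 0.114]]
organiser 0.42 [454.3, 264.7, 38.6, 35.4] [[0.48, -0.467, 0.002], [0.527, -0.428, 0.011], [0.572, -0.372, 0.056]]
recipe_box 0.94 [351.1, 302.9] [ 0.415  -0.136   0.0864]
recipe_box 0.93 [285.8, 268.3] [0.5038 0.0394 0.0103]
lid_edge 0.87 [365.6, 301.0] [ 0.4212 -0.175   0.0875]
lid_edge 0.77 [287.6, 239.6] [0.5828 0.0341 0.0022]
organiser 0.82 [276.8, 197.8] [0.6975 0.07   0.017 ]
gallery 0.76 [279.7, 189.3] [0.706  0.0585 0.1089]
gallery 0.28 [435.1, 317.1] [ 0.3794 -0.3764 -0.0005]
side [-0.3273  0.4526  1.1022] 562.8745977439136
recipe_box 0.65 [302.0, 254.4, 67.4, 70.0] [[0.454, -0.031, 0.008], [0.522, 0.044, 0.074], [0.575, 0.12, 0.149]]
organiser 0.78 [284.7, 218.7, 117.8, 84.4] [[0.638, -0.185, -0.0], [0.697, 0.06, 0.055], [0.812, 0.156, 0.113]]
organiser 0.37 [465.6, 248.8, 27.5, 18.3] [[0.349, -0.396, 0.002], [0.377, -0.365, 0.022], [0.406, -0.339, 0.029]]
recipe_box 0.97 [300.6, 276.4] [0.4795 0.0649 0.0537]
lid_edge 0.76 [296.7, 223.9] [0.5563 0.0325 0.1496]
organiser 0.72 [263.6, 235.3] [0.6968 0.0667 0.0053]
gallery 0.78 [264.4, 208.4] [0.7995 0.019  0.0031]
```

Run:
```python
import cv2,numpy as np
a=cv2.imread("pics/top0.png")[150:350,190:490];b=cv2.imread("pics/side0.png")[150:350,190:490]
cv2.imwrite("pics/c0.png",cv2.resize(np.vstack([a,b]),None,fx=1.5,fy=1.5,interpolation=cv2.INTER_CUBIC)[:600])
```

```text
(no output)
```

View pics/c0.png

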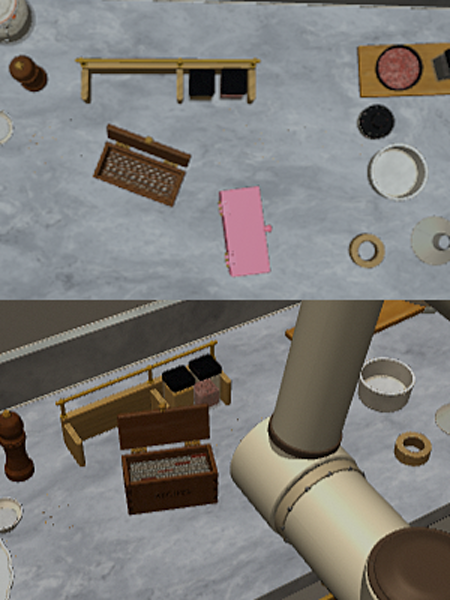

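```bash
cat >> h.py <<'E'
from scipy.optimize import minimize
from scipy.spatial.transform import Rotation as R
def quat(yaw,tilt=0,flip=False):
    # tool pointing down, tool y along (yaw + 90deg), tilt: tips lead along yaw direction
    f=np.array([np.cos(yaw),np.sin(yaw),0]); l=np.array([-f[1],f[0],0]); 
    z=np.sin(tilt)*f-np.cos(tilt)*np.array([0,0,1.]); y=l if flip else -l
    q=R.from_matrix(np.stack([np.cross(y,z),y,z],1)).as_quat(); return q[[3,0,1,2]]
def loc(P,o):  # world xy -> frame (x,y,yaw)
    c,s=np.cos(o[2]),np.sin(o[2]); d=P[:,:2]-o[:2]; return np.stack([d@[c,s],d@[-s,c]],1)
def glob(xy,o):
    c,s=np.cos(o[2]),np.sin(o[2]); return np.array([o[0]+c*xy[0]-s*xy[1],o[1]+s*xy[0]+c*xy[1]])
def cloud(p): return world(p,np.ones((480,640),bool))
def soft(L,rects):  # distance of points to union of rects (outside)
    D=[np.linalg.norm(np.maximum(np.abs(L-[(a+b)/2,(c+d)/2])-[(b-a)/2,(d-c)/2],0),axis=1) for a,b,c,d in rects]
    return np.min(D,0)
def rectfit(P,o0,x0,x1,y0,y1):
    """centred rectangle: extents matched robustly (percentiles) + yaw by min area"""
    r=cv2.minAreaRect((P[:,:2]*1000).astype(np.float32)); return r
E
python3 - <<'E'
from h import *
np.set_printoptions(precision=4,suppress=True)
p=snapshot("top"); W=cloud(p); st=get_state(); print(st["orientation"],quat(0),st["q"])
A=W[(abs(W[:,0]-.69)<.09)&(W[:,1]>-.18)&(W[:,1]<.18)]
g=A[(A[:,2]>.1)&(A[:,2]<.115)&(A[:,0]>.69)]; print("gallery",len(g),np.polyfit(g[:,1],g[:,0],1),g[:,1].min(),g[:,1].max(),np.median(g[:,2]))
c=A[(A[:,2]>.05)&(A[:,2]<.066)]; print(len(c)); print(c[c[:,0].argsort()][:60:2])
B=W[(W[:,0]>.42)&(W[:,0]<.61)&(W[:,1]>-.06)&(W[:,1]<.15)]
for lo,hi in((.07,.083),(.10,.16)):
    b=B[(B[:,2]>lo)&(B[:,2]<hi)]; print(lo,len(b),cv2.minAreaRect((b[:,:2]*1000).astype(np.float32)),b[:,2].max())
E
```

```text
[0.     0.9936 0.1127 0.    ] [-0.  1.  0.  0.] [-1.5551  0.1584  1.597   0.      1.3862 -0.2101]
gallery 330 [-0.0145  0.7049] -0.16020485621149036 0.16052828699380528 0.10929442743329998
399
[[ 0.6401  0.1492  0.0538]
 [ 0.6415  0.148   0.0639]
 [ 0.643   0.144   0.0535]
 [ 0.6445 -0.0203  0.0553]
 [ 0.6447  0.1513  0.0594]
 [ 0.6449  0.1433  0.0593]
 [ 0.6451  0.1462  0.0579]
 [ 0.6466 -0.0256  0.0612]
 [ 0.6469 -0.0229  0.0582]
 [ 0.6473  0.1513  0.0602]
 [ 0.6476  0.1462  0.0589]
 [ 0.6477  0.1435  0.0589]
 [ 0.6481 -0.1498  0.0552]
 [ 0.6489 -0.0688  0.053 ]
 [ 0.6492 -0.0416  0.0652]
 [ 0.6493 -0.0229  0.0606]
 [ 0.6495 -0.0175  0.0583]
 [ 0.6496  0.1538  0.0624]
 [ 0.6498  0.1512  0.0617]
 [ 0.65   -0.1519  0.0617]
 [ 0.6501 -0.1467  0.0597]
 [ 0.6502 -0.1494  0.0598]
 [ 0.6502 -0.0282  0.055 ]
 [ 0.6507 -0.039   0.0539]
 [ 0.6513 -0.0228  0.0659]
 [ 0.6515 -0.0174  0.063 ]
 [ 0.6524 -0.1038  0.0543]
 [ 0.6525 -0.1544  0.0634]
 [ 0.6526  0.1515  0.0607]
 [ 0.6527 -0.1119  0.0541]]
0.07 492 ((511.3860168457031, 44.709835052490234), (150.2825164794922, 72.69544982910156), 70.45528411865234) 0.0829814980570509
0.1 469 ((557.8011474609375, 27.904766082763672), (149.03121948242188, 22.490869522094727), 70.03910064697266) 0.1598670708987744
```

Run:
```python
from h import *
np.set_printoptions(precision=4,suppress=True)
grip(0.0)
s=get_state(); move_straight([.129,-.56,.36]) 
goto([.50,.04,.36],quat(0.0)); s=get_state(); print(s["position"],s["q"],s["clock"])
p=snapshot("wrist"); save(p,"w0"); print(np.linalg.inv(p["view"]),p["fx"])
W=cloud(p)
for lo,hi in((.05,.066),(.07,.083),(.1,.16)):
    b=W[(W[:,2]>lo)&(W[:,2]<hi)]; print(lo,len(b),b[:,:2].min(0) if len(b) else 0,b[:,:2].max(0) if len(b) else 0)
```

```text
[0.5001 0.0394 0.3599] [-0.1627 -0.088   1.5995 -0.0002  1.6302  1.4091] 5.125
[[-0.0013 -0.946  -0.3241  0.5845]
 [-1.      0.0012  0.0003  0.0396]
 [ 0.0001  0.3241 -0.946   0.5036]
 [ 0.      0.      0.      1.    ]] 408.46070528253597
0.05 5258 [ 0.3348 -0.1624] [0.6752 0.2528]
0.07 4661 [ 0.3344 -0.1845] [0.6713 0.2461]
0.1 5335 [ 0.3568 -0.1309] [0.6655 0.3865]
```

View pics/w0.png

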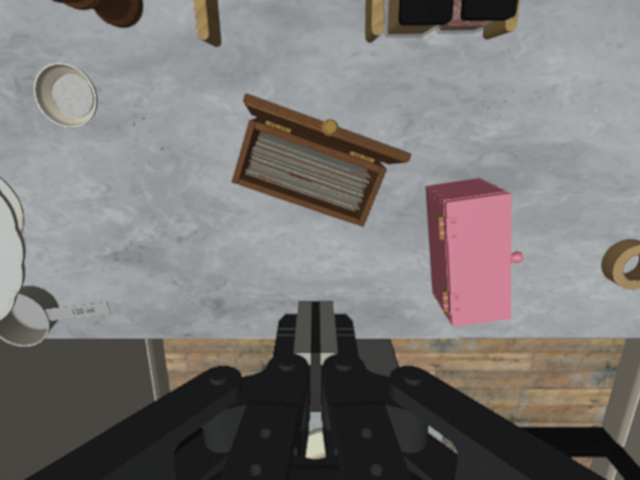

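Run:
```python
from h import *
np.set_printoptions(precision=4,suppress=True)
o=np.array([.5064,.0465,-.345]); q=quat(o[2])
def P(x,y,z): return [*glob((x,y),o),z]
goto(P(.115,0,.30),q); print(get_state()["q"])
move_straight(P(.115,0,.125),vel=.15)
f0=get_state()["wrist_force"]
print(move_straight(P(.042,0,.125),vel=.025,threshold=12), get_state()["wrist_force"]-f0,get_state()["position"])
p=snapshot("side"); save(p,"s1")
move_straight(P(.10,0,.125),vel=.1); move_straight(P(.10,0,.32),vel=.2)
goto([.45,.04,.36],quat(0))
p=snapshot("wrist"); save(p,"w1"); print(get_state()["clock"])
```

```text
[-0.1845  0.2256  1.3858  0.0001  1.5315  1.7308]
False [-1.6993 -0.9218  0.4389] [0.5459 0.0323 0.125 ]
12.7833
```

View pics/w1.png

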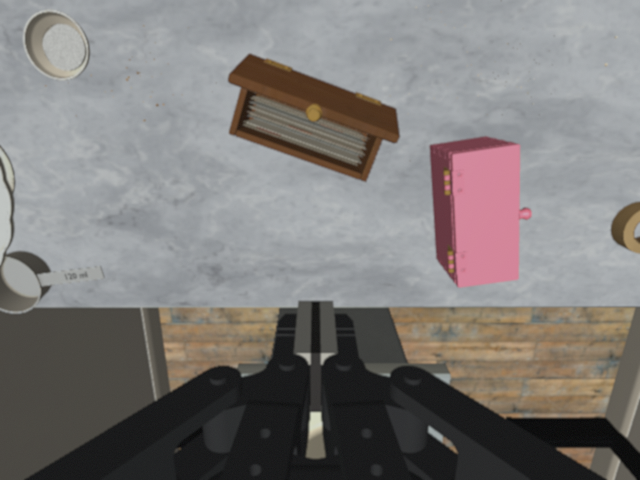

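```bash
cat >> h.py <<'E'
def boxpose(p,o,zr=(.083,.097)):
    W=cloud(p); L=loc(W,o); W=W[(W[:,2]>zr[0])&(W[:,2]<zr[1])&(abs(L[:,0])<.08)&(abs(L[:,1])<.11)]
    # raster at 0.5mm, close holes, open away the knob
    ij=((W[:,:2]-np.array(o[:2]))*2000+300).astype(int); m=np.zeros((600,600),np.uint8); m[ij[:,0],ij[:,1]]=255
    e=lambda k:cv2.getStructuringElement(cv2.MORPH_ELLIPSE,(k,k))
    m=cv2.morphologyEx(cv2.morphologyEx(m,cv2.MORPH_CLOSE,e(15)),cv2.MORPH_OPEN,e(51))
    cs=max(cv2.findContours(m,0,1)[0],key=cv2.contourArea)[:,0,::-1].astype(np.float32)
    (cx,cy),(w,h),a=cv2.minAreaRect(cs); a=np.radians(a if w>h else a+90)
    yaw=(a-np.pi/2+np.pi/2)%np.pi-np.pi/2; d=min(w,h)/2000
    c=(np.array([cx,cy])-300)/2000+np.array(o[:2])
    fr=d/2-.031  # front edge at box x=-31
    return np.array([c[0]-fr*np.cos(yaw),c[1]-fr*np.sin(yaw),yaw]),(d,max(w,h)/2000),np.median(W[:,2])
def orgpose(p,o=(.697,.0628,.0145)):
    o=np.array(o); W=cloud(p)
    for _ in range(3):
        L=loc(W,o)
        g=L[(W[:,2]>.100)&(W[:,2]<.115)&(abs(L[:,0]-.007)<.012)&(abs(L[:,1])<.1)]
        ys=[]; n=[]
        for s in(1,-1):
            k=L[(W[:,2]>.054)&(W[:,2]<.066)&(L[:,0]>-.06)&(L[:,0]<-.008)&(abs(L[:,1]-s*.0855)<.010)]; n.append(len(k))
            k=np.percentile(k,[5,95],axis=0) if len(k) else np.full((2,2),np.nan); ys.append(k[:,1].mean()); n+=k[0].round(4).tolist()+k[1].round(4).tolist()
        if len(g)>30:
            a,b=np.polyfit(g[:,1],g[:,0],1); o=np.array([*glob((b-.007,0),o),o[2]-a]); 
        o[:2]=glob((0,np.mean(ys)),o)
    return o,len(g),n
E
python3 - <<'E'
from h import *
np.set_printoptions(precision=4,suppress=True)
goto([.54,.04,.38],quat(0)); hold(3.0)
for i in range(2):
  for v in("wrist","top"):
    p=snapshot(v); print(v,boxpose(p,[.505,.046,-.345]),*orgpose(p)); save(p,v+"2")
  hold(.5)
goto([.6,.04,.36],quat(0)); p=snapshot("wrist"); print(v,boxpose(p,[.505,.046,-.345]),*orgpose(p)); save(p,"w2b")
print(get_state()["clock"])
E
```

```text
Traceback (most recent call last):
  File "h.py", line 35, in boxpose
    cs=max(cv2.findContours(m,0,1)[0],key=cv2.contourArea)[:,0,::-1].astype(np.float32)
       ~~~^^^^^^^^^^^^^^^^^^^^^^^^^^^^^^^^^^^^^^^^^^^^^^^^
ValueError: max() iterable argument is empty
```

Run:
```python
from h import *
np.set_printoptions(precision=4,suppress=True)
print(get_state()["clock"]); p=snapshot("wrist"); save(p,"w3")
W=cloud(p);L=loc(W,[.505,.046,-.345]); w=W[(abs(L[:,0])<.05)&(abs(L[:,1])<.08)]; print(len(w),np.percentile(w[:,2],[1,25,50,75,99]))
```

```text
16.2917
43231 [0.0005 0.1501 0.4362 0.4502 0.4653]
```

View pics/w3.png

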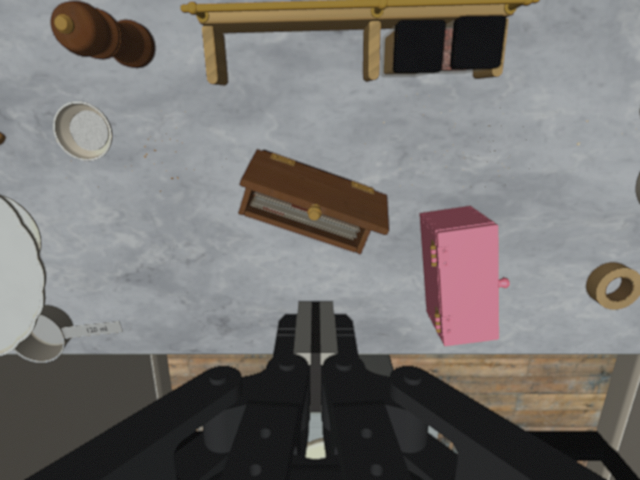

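Run:
```python
from h import *
np.set_printoptions(precision=4,suppress=True)
hold(2.0)
for i in range(2):
  for v in("wrist","top"):
    p=snapshot(v); save(p,v+f"4{i}")
    try: print(v,boxpose(p,[.505,.046,-.345]))
    except Exception as e: print(v,e)
    print(*orgpose(p))
  hold(.5)
print(get_state()["clock"])
```

```text
wrist max() iterable argument is empty
[0.6961 0.0651 0.0198] 1924 [605, -0.052, 0.0796, -0.0099, 0.0903, 578, -0.0515, -0.0905, -0.0105, -0.0795]
top max() iterable argument is empty
[   nan    nan 0.0237] 0 [0, nan, nan, nan, nan, 0, nan, nan, nan, nan]
wrist max() iterable argument is empty
[0.6961 0.0651 0.0197] 1926 [603, -0.052, 0.0797, -0.0099, 0.0904, 577, -0.0514, -0.0905, -0.0106, -0.0795]
top max() iterable argument is empty
[   nan    nan 0.0239] 0 [0, nan, nan, nan, nan, 0, nan, nan, nan, nan]
19.5417
```

View pics/wrist41.png

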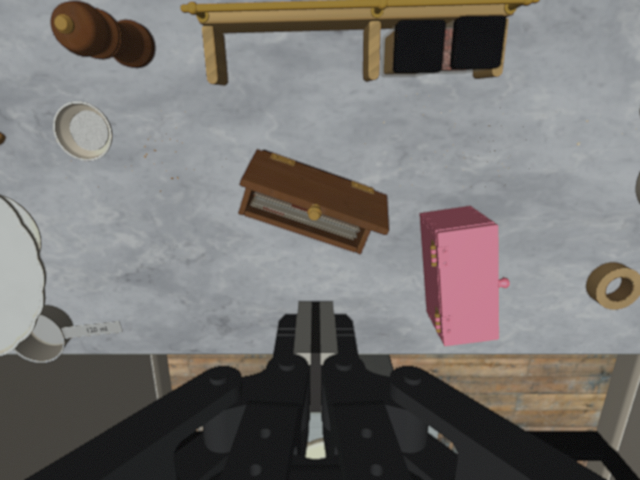

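Run:
```python
from h import *
np.set_printoptions(precision=4,suppress=True)
p=snapshot("wrist"); print(get_state()["clock"]); o=[.505,.046,-.345]
W=cloud(p);L=loc(W,o); k=(W[:,2]>.04)&(W[:,2]<.2)&(abs(L[:,0])<.07)
for y in(-.05,.0,.05):
  s=k&(abs(L[:,1]-y)<.003); x=L[s,0]; z=W[s,2]; i=x.argsort(); print(y); print(np.stack([x[i],z[i]],1)[::max(1,len(i)//22)].round(3).tolist())
```

```text
19.5917
-0.05
[[-0.03, 0.078], [-0.026, 0.08], [-0.024, 0.077], [-0.024, 0.07], [-0.018, 0.061], [-0.014, 0.068], [-0.014, 0.056], [-0.006, 0.065], [-0.004, 0.066], [0.021, 0.149], [0.024, 0.15], [0.026, 0.148], [0.028, 0.145], [0.03, 0.137], [0.031, 0.133], [0.033, 0.131], [0.035, 0.124], [0.037, 0.118], [0.039, 0.113], [0.041, 0.11], [0.042, 0.102], [0.044, 0.098], [0.047, 0.093], [0.049, 0.086]]
0.0
[[-0.03, 0.078], [-0.026, 0.078], [-0.024, 0.07], [-0.024, 0.057], [-0.018, 0.065], [-0.014, 0.065], [-0.004, 0.063], [0.016, 0.159], [0.019, 0.16], [0.022, 0.161], [0.024, 0.159], [0.025, 0.159], [0.027, 0.145], [0.029, 0.143], [0.031, 0.138], [0.032, 0.131], [0.034, 0.126], [0.036, 0.118], [0.038, 0.114], [0.04, 0.107], [0.043, 0.103], [0.045, 0.094], [0.047, 0.09]]
0.05
[[-0.031, 0.078], [-0.026, 0.08], [-0.025, 0.074], [-0.024, 0.066], [-0.016, 0.068], [-0.015, 0.061], [-0.009, 0.062], [-0.005, 0.068], [0.019, 0.147], [0.022, 0.148], [0.025, 0.15], [0.026, 0.145], [0.028, 0.141], [0.03, 0.14], [0.032, 0.134], [0.033, 0.127], [0.035, 0.122], [0.037, 0.116], [0.039, 0.11], [0.041, 0.104], [0.043, 0.098], [0.045, 0.096], [0.048, 0.088]]
```

Run:
```python
from h import *
np.set_printoptions(precision=4,suppress=True)
o=np.array([.505,.046,-.345]); q=quat(o[2])
def P(x,z): return [*glob((x,0),o),z]
goto(P(.085,.26),q); move_straight(P(.085,.131),vel=.2)
f0=get_state()["wrist_force"]; s=.050
for t in (1.25,1.05,.85,.65,.45,.25,.08,-.03):
    h=move_straight(P(.052-s*np.cos(t)+.011*np.sin(t),.079+s*np.sin(t)+.011*np.cos(t)),vel=.05 if t>1.2 else .035,threshold=10)
    print(t,h,get_state()["wrist_force"]-f0)
    if h: break
hold(.3); print(get_state()["position"])
move_straight(P(.02,.2),vel=.2)
goto([.54,.04,.38],quat(0)); p=snapshot("wrist"); save(p,"w5"); print(boxpose(p,o)); print(get_state()["clock"])
```

```text
1.25 False [ 1.4298  0.3257 -0.3806]
1.05 False [ 0.2842 -0.2938  0.1191]
0.85 False [0.2959 0.5957 0.2057]
0.65 False [0.1123 0.6347 0.062 ]
0.45 False [0.3709 1.1435 0.1552]
0.25 False [-0.1594  0.7914  0.2505]
0.08 False [ 1.7394  0.1194 -0.4346]
-0.03 False [ 0.0204 -0.0109 -0.0867]
[0.5065 0.0454 0.0885]
(array([ 0.5035,  0.0479, -0.3308]), (0.07391168975830079, 0.14956114196777343), np.float64(0.08894031880997974))
26.6167
```

```bash
ls pics
```

```text
c0.png
s1.png
side0.png
top0.png
top40.png
top41.png
w0.png
w1.png
w3.png
w5.png
wrist40.png
wrist41.png
```

Run:
```python
from h import *
np.set_printoptions(precision=4,suppress=True)
o=np.array([.5035,.0479,-.3308])
p=snapshot("wrist"); W=cloud(p); L=loc(W,o); k=(W[:,2]>.08)&(abs(L[:,0])<.028)&(abs(L[:,1])<.06)
A=np.c_[L[k],np.ones(k.sum())]; print("slope",np.linalg.lstsq(A,W[k,2],rcond=None)[0])
q=quat(o[2]+np.pi/2)
def P(y,z): return [*glob((.025,y),o),z]
goto(P(-.108,.2),q); print(get_state()["q"]); move_straight(P(-.108,.03),vel=.2)
print(move_straight(P(-.086+.020,.03),vel=.035,threshold=20),get_state()["wrist_force"])
move_straight(P(-.10,.03),vel=.1); move_straight(P(-.10,.2),vel=.25)
goto([.54,.04,.38],quat(0)); p=snapshot("wrist"); save(p,"w6"); b=boxpose(p,o)[0]; g=orgpose(p)[0]; print(b,g,loc(b[None],g),b[2]-g[2]); print(get_state()["clock"])
```

```text
slope [4.932  1.5107 0.1461]
[-0.3699 -0.0221  1.8499  0.0001  1.3135 -0.0386]
False [-0.7858 -1.6112  1.0902]
[ 0.5104  0.0695 -0.3218] [0.6958 0.0649 0.0147] [[-0.1853  0.0073]] -0.33640248903255077
33.0083
```

```bash
cat >> h.py <<'E'
T=.7
def tool(bo,back=0,z=.008): return [*glob((-.031-back,0),bo),z],quat(bo[2],T)
E
python3 - <<'E'
from h import *
np.set_printoptions(precision=4,suppress=True)
b=np.array([.5104,.0695,-.3218]); g=np.array([.6960,.0650,.0170])
pre=np.array([*glob((-.105,0),g),g[2]])
for bo,k in((b,.05),(pre,0)): print(ik(*tool(bo,k)))
c=glob((0,.11),b)  # centre of rotation
pos,q=tool(b,.03,.15); goto(pos,q); grip(.085)
pos,q=tool(b,.03); move_straight(pos,vel=.2)
pos,q=tool(b,.002); move_straight(pos,vel=.06)
f0=get_state()["wrist_force"]
for y in np.linspace(b[2],g[2],6)[1:]:
    bo=np.array([c[0]+.11*np.sin(y),c[1]-.11*np.cos(y),y]); pos,q=tool(bo); move_straight(pos,q,vel=.04)
    print(bo,get_state()["wrist_force"]-f0)
pos,q=tool(pre); print(move_straight(pos,q,vel=.045,threshold=20),get_state()["wrist_force"]-f0)
save(snapshot("wrist"),"w7")
pos,q=tool(pre,.03); move_straight(pos,vel=.15); move_straight(pos[:2]+[.2],vel=.3)
goto([.54,.04,.38],quat(0)); p=snapshot("wrist"); save(p,"w8"); b=boxpose(p,pre); g=orgpose(p)[0]; print(b,g,loc(b[0][None],g),b[0][2]-g[2]); print(get_state()["clock"])
E
```

```text
None
NoneTraceback (most recent call last):
  File "<stdin>", line 8, in <module>
workcell.IKError: the arm cannot follow that straight line within its joint ranges
```

Run:
```python
from h import *
import h
b=np.array([.5104,.0695,-.3218]); g=np.array([.6960,.0650,.0170])
pre=np.array([*glob((-.105,0),g),g[2]]); hm=np.array([*glob((-.037,0),g),g[2]])
s=get_state(); print(s["clock"],s["position"],s["q"],s["gripper_width"])
for T in (.7,.6,.5,.4,.3,.2,.1,0):
    h.T=T; z={.7:.008,.6:.012}.get(T,.03)
    r=[ik(*h.tool(bo,k,z)) for bo,k in((b,.03),(b,0),(pre,0),(hm,0))]; print(T,[None if x is None else np.round(x,2).tolist() for x in r])
```

```text
34.825 [0.45248346 0.08880031 0.14994803] [ 0.11364638 -0.4569156   2.4595739  -0.54302716  0.55372125  2.38688121] 0.08494376435482796
0.7 [None, None, None, None]
0.6 [[0.08, -0.03, 2.44, -0.94, 0.28, 2.83], [0.04, 0.03, 2.38, -0.92, 0.26, 2.78], [-0.16, 0.15, 2.25, 0.59, 0.18, 0.84], [-0.13, 0.3, 2.07, 0.43, 0.2, 1.03]]
0.5 [[0.05, -0.08, 2.39, -0.46, 0.4, 2.33], [0.02, -0.02, 2.33, -0.44, 0.39, 2.28], [-0.15, 0.12, 2.18, 0.23, 0.35, 1.21], [-0.12, 0.27, 2.0, 0.18, 0.38, 1.28]]
0.4 [[0.02, -0.06, 2.33, -0.27, 0.51, 2.13], [-0.01, 0.01, 2.27, -0.25, 0.5, 2.09], [-0.14, 0.15, 2.11, 0.13, 0.49, 1.32], [-0.12, 0.31, 1.92, 0.1, 0.52, 1.36]]
0.3 [[-0.01, -0.02, 2.27, -0.16, 0.62, 2.0], [-0.03, 0.04, 2.2, -0.15, 0.61, 1.97], [-0.13, 0.2, 2.03, 0.07, 0.62, 1.37], [-0.11, 0.35, 1.84, 0.06, 0.66, 1.4]]
0.2 [[-0.03, 0.02, 2.2, -0.09, 0.73, 1.92], [-0.05, 0.09, 2.13, -0.08, 0.73, 1.9], [-0.12, 0.25, 1.95, 0.04, 0.75, 1.41], [-0.1, 0.4, 1.75, 0.03, 0.79, 1.43]]
0.1 [[-0.05, 0.08, 2.13, -0.04, 0.83, 1.86], [-0.07, 0.14, 2.06, -0.03, 0.84, 1.84], [-0.11, 0.31, 1.86, 0.02, 0.87, 1.43], [-0.1, 0.46, 1.66, 0.01, 0.93, 1.45]]
0 [[-0.07, 0.14, 2.06, -0.0, 0.94, 1.82], [-0.09, 0.2, 1.99, -0.0, 0.95, 1.81], [-0.1, 0.37, 1.77, -0.0, 1.0, 1.45], [-0.09, 0.52, 1.57, -0.0, 1.06, 1.46]]
```

```bash
sed -i 's/^T=.7/T=.45/; s/-.031-back,0),bo),z\],quat/-.035-back,0),bo),z],quat/; s/z=.008)/z=.02)/' h.py; tail -2 h.py
python3 - <<'E'
from h import *
np.set_printoptions(precision=4,suppress=True)
b=np.array([.5104,.0695,-.3218]); g=np.array([.6960,.0650,.0170])
pre=np.array([*glob((-.105,0),g),g[2]])
c=glob((0,.11),b)  # centre of rotation
pos,q=tool(b,.03,.12); goto(pos,q)
pos,q=tool(b,.03); move_straight(pos,vel=.2)
f0=get_state()["wrist_force"]
pos,q=tool(b,.002); move_straight(pos,vel=.06)
for y in np.linspace(b[2],g[2],6)[1:]:
    bo=np.array([c[0]+.11*np.sin(y),c[1]-.11*np.cos(y),y]); pos,q=tool(bo); h=move_straight(pos,q,vel=.04,threshold=20)
    print(h,bo,get_state()["wrist_force"]-f0)
    if h: raise SystemExit
pos,q=tool(pre); print(move_straight(pos,q,vel=.045,threshold=20),get_state()["wrist_force"]-f0)
save(snapshot("wrist"),"w7")
pos,q=tool(pre,.03); move_straight(pos,vel=.15); move_straight(pos[:2]+[.2],vel=.3)
goto([.54,.04,.38],quat(0)); p=snapshot("wrist"); save(p,"w8"); b=boxpose(p,pre); g=orgpose(p)[0]; print(b,g,loc(b[0][None],g),b[0][2]-g[2]); print(get_state()["clock"])
E
```

```text
T=.45
def tool(bo,back=0,z=.02): return [*glob((-.035-back,0),bo),z],quat(bo[2],T)
False [ 0.5175  0.0674 -0.254 ] [-0.1284  0.6796 -1.936 ]
False [ 0.5248  0.0658 -0.1863] [-2.7564  1.2698 -2.1588]
False [ 0.5322  0.0646 -0.1185] [-1.7041  0.4599 -1.0536]
False [ 0.5396  0.064  -0.0508] [-1.018   0.2962 -1.5847]
False [0.5471 0.0639 0.017 ] [-1.0455 -0.0787  0.5911]
False [-2.2576  1.8404 -1.0883]
(array([0.589 , 0.0641, 0.0182]), (0.07272434997558594, 0.1498570556640625), np.float64(0.08898607466381636)) [0.6953 0.0649 0.0128] [[-0.1063  0.0006]] 0.00537453637411028
41.375
```

Run:
```python
from h import *
np.set_printoptions(precision=4,suppress=True)
b=np.array([.5890,.0641,.0165]); g=np.array([.6957,.0650,.0150])
pos,q=tool(b,.03,.12); goto(pos,q)
pos,q=tool(b,.03); move_straight(pos,vel=.2)
f0=get_state()["wrist_force"]
pos,q=tool(b,.003); move_straight(pos,vel=.08)
m=np.array([*glob((-.047,0),g),g[2]]); pos,q=tool(m); h=move_straight(pos,q,vel=.04,threshold=15); print(h,get_state()["wrist_force"]-f0,get_state()["position"]-pos)
if not h:
    e=np.array([*glob((-.028,0),g),g[2]]); pos,q=tool(e); h=move_straight(pos,q,vel=.02,threshold=10); print(h,get_state()["wrist_force"]-f0,get_state()["position"]-pos)
e=get_state()["position"]; move_straight(np.array(e)-[.03,0,0],vel=.1); e[2]=.2; move_straight([e[0]-.03,e[1],.2],vel=.3)
goto([.54,.04,.38],quat(0)); p=snapshot("wrist"); save(p,"w9"); b=boxpose(p,m); g=orgpose(p); print(b,g,loc(b[0][None],g[0]),b[0][2]-g[0][2]); print(get_state()["clock"])
```

```text
False [-6.0061 -0.9951  3.5596] [-0.0011  0.0003 -0.0008]
True [ 0.4815 -0.3033 -0.4533] [-0.0087  0.0004 -0.0018]
(array([0.6577, 0.0646, 0.0113]), (0.0735602798461914, 0.149530029296875), np.float64(0.08902299831908866)) (array([0.6954, 0.0656, 0.0128]), 1535, [445, -0.0519, 0.0815, -0.0103, 0.09, 575, -0.0502, -0.0913, -0.0099, -0.0802]) [[-0.0377 -0.0005]] -0.001547772360564215
48.0167
```

View pics/w9.png

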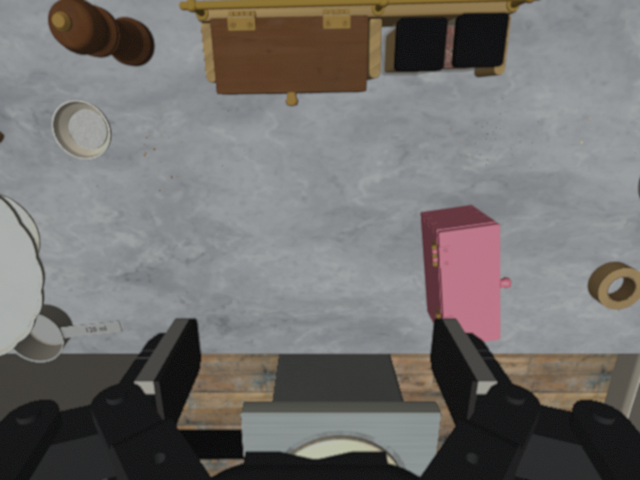

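The picture shows the box in the wide bay (pixels 215–370, 15–95), lid shut, hinges against the rail. It measures x = -37.7 mm, y = -0.5 mm and yaw error about 0.002 rad in the organiser frame, and the other things look undisturbed.

```bash
python3 -c "
from workcell import *
print(close_job())"
```

```text
the job is handed in; nothing more can be done
None
```

I pushed the recipe box home into the wide bay with its lid shut and handed the job in at about 48 s; my last measurement put it at x = -37.7 mm, y = -0.5 mm and 0.002 rad off square in the organiser frame, all within tolerance, but no verdict came back.

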